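Prop a display case door ajar on its stay

ROBOT

A 6-joint arm with a two-finger parallel gripper is mounted at the origin on a cart in front of the work surface, level with it; the furniture and walls round the work are solid. World frame = base frame: x ahead of the robot, y to its left, z up, the work surface at z = 0. Lengths are in m, angles in rad, forces in N, time in s.
With the tool pointing down it reaches from about 0.4 to 0.825 m from the base axis. Payload 7 kg.
Tool frame: the origin (TCP) lies midway between the tips of the shut fingers; the grasp point (between the pads) lies 19 mm behind it; x points along the fingers, y is the direction in which the jaws open and shut, and the axes are right-handed (so a half turn about x gives the same grasp; the last joint's range is limited). The gripper opens to 85 mm and grips with 20 to 120 N. Pads are 22 mm wide; open, the fingers measure 114 mm over their backs; the gripper's body (76 mm by 85 mm) begins 54 mm behind the grasp point. The pads swing forward as they close: fully open they stand 13 mm farther back than shut.
Start: joints at [1.628, 0.359, 0.012, 0, -1.224, -0.288], TCP at [0.154, 0.657, 0.231] pointing down, gripper open.
Joint ranges: [-3.07, 3.07], [-1.43, 2.12], [-1.02, 1.25], [-3.03, 1.67], [-3.05, -0], [-3.03, 3.03]. Speed limits (rad/s): [2.39, 2.39, 3.01, 3.14, 3.14, 3.14].

INTERFACE

Orientations are given as a unit quaternion [w, x, y, z].
In Python, from bench import * gives the robot as it stands.
- The arm moves only by the tool carry_out, never from a script. Its argument "moves" is a list of rows, each an object with "dr": the turn, a rotation vector about the tool's x, y, z in degrees, a list of three; "slide": the shift along the tool's x, y, z in mm, a list of three; "fingers": the closure in counts, from 0 (fully open) to 255 (shut). A call has 1 to 10 rows; each row is the pose to reach, as a shift and turn from the pose commanded when the call began, along the tool's axes at that moment; what a row does not reach only later rows make up. A row lasts 1/12 s, in which the tool goes at most 41.7 mm and 7.16 degrees, less where a joint would pass 70% of its speed; a pose out of reach is approached as far as the arm can. A call with a gripper value outside its range is refused whole. The fingers move at their own pace and stop on an object; "squeeze" is the grip in N (left out, the last holds). Time passes only in rows, so rows that repeat a pose let the fingers close. It gives the time, the measured TCP pose, the force and the opening at its end, in the units of the state.
- state(): the state, without advancing time (a new reading comes with each control period).
- snapshot(name): name is "scene" or "top"; returns (picture, depth): 384x512x3 uint8, red, green, blue; 384x512 float32, m along the optical axis (not along the pixel's ray), 0 where there is no reading.
- camera_model(name): a dict with "K" (3x3 intrinsics, pixels), "k1" (the pictures are not rectified: a ray, as slopes to the right and down, at radius r is drawn at 1 + k1 r^2 times it, then the intrinsics apply), "R" (3x3) and "t" (3): a world point X has camera coordinates R X + t. Camera axes: x right, y down, z forward; pixel columns grow to the right and rows downward; lengths in m; the calibration is good to about 2 mm. A picture is of the moment at which its call begins. camera_model takes no time and is no camera call.
- sign_off(): hands the job in, once; it reports no verdict.
The state is a dict: "t": time; "joints": joint angles; "dq": joint speeds; "joint_efforts": joint torques, N m; "ee_pos": TCP position; "tool_rot": TCP orientation; "wrist_force": force on the tool from outside, world axes, zero at the start; "torque": the same for the moment, N m; "finger_gap": opening from 0.0 (shut) to 1.0 (fully open).
Only numpy, scipy, OpenCV 4.12 (cv2) and the standard library are available. Lean on these libraries where they do the work, as an engineer would, in place of code of your own. Each camera call takes 0.05 s, during which the arm holds its last target. There are 200 camera calls.

TASK

Please set the praline case's spring door ajar for airing: lift the stay arm that lies on top of the case (hold it by its knob; pushing on it opens the door) and drop its third hole, counted from the pivot on the door, over the upright pin, right down until the bar lies flat and holds the door by itself when you let go. The pin is not exactly where the drawing has it, so feel for it and go gently: it bends if you lean on the bar. Leave the things standing around where they are.

Things in the scene. Friction and masses are not known exactly. Their poses are not given: they have to be found in the camera images.
- vitrine: glass display case, 220 mm wide (y), 200 mm deep (x), 130 mm high, fixed on the counter, a tray of pralines inside. Origin: centre of its underside; z up. Its door is on the -x face. The flat top board, 130 mm up, is clear but for the stay, the pin's plate and a price tent in the corner at x = +50, y = +92 mm
- door_hinge (a point): the door's vertical hinge axis, at the height of the top board: x = -106, y = -106 mm in the vitrine's frame. The shut door runs from here along the vitrine's +y
- vitrine_door (a joint): opening angle of the door, rad: 0 shut, grows as its free edge swings out towards the vitrine's -x (anticlockwise from above), up to 1.1. The door is 212 mm wide; a spring hinge shuts it when let go (0.18 N m at 0, 0.3 N m at 0.4 rad)
- pin_nominal (a point): where the drawing has the one upright stay pin, at the top board's surface: x = -36, y = -26 mm in the vitrine's frame. Its slotted steel plate (20x66x3 mm) was screwed down by eye: the real pin stands up to 4 mm off along the vitrine's x and up to 6 mm along its y, fixed and not measured. Pin 7 mm thick, top 16 mm above the board, 1 mm chamfer
- stay_arm: the stay, a flat steel bar 24x4 mm, about 0.15 kg, at first lying beside the pin. Origin: its pivot on the door's top rail, 150 mm from the hinge axis, at the bar's underside (133 mm up when flat); x along the bar to the knob, z up out of the bar. At the pivot it swings sideways and tips up freely; let go, it falls flat. Resting on top of the pin it is tipped up: 13 mm at the pin, about 0.09 rad
- stay_knob (a point): middle of the upright black knob at the bar's free end, 200 mm from the pivot: 16 mm thick, 29 mm high, its foot 12 mm and this point 26 mm above the bar's underside. It sits on a rubber bush that gives up or down by about 0.5 mm per newton, 5 mm at most. Pinched from above, it can turn between the fingers as the bar swings
- stay_hole3 (a point): centre of the bar's third hole, at the underside, 144 mm from the pivot. Four 9 mm through holes lie on the bar's centre line at 100, 122, 144 and 166 mm from the pivot; a farther hole holds the door wider
- price_tent_top: small folded price card in a wooden block, 18x58x38 mm, standing on the vitrine's top board at its far corner on the door's free-edge side
- card_machine: hand-held card payment terminal, 175x71x46 mm, lying on the counter to the left
- ribbon_a: larger spool of ribbon lying flat, 64 mm across, 26 mm high
- ribbon_b: smaller spool of ribbon lying flat, 54 mm across, 20 mm high
- sweet_a: single wrapped praline, 53x46x23 mm, on the counter
- sweet_b: single wrapped praline, 30x53x25 mm, on the counter

How it is judged:
By the outcome, as a careful person would: the job done as asked, in the order asked, and still so for the second after the job is handed in, with the robot touching nothing.
It also fails if it takes over 64 s, if anything falls off the work surface, if the arm or the gripper's body presses on something with over 40 N, if the wrist force passes 120 N, or if a joint passes its speed limit or range.

## Working session

There is one attempt and no reset: what is moved stays moved. The work goes in short steps, Python scripts to look and compute and a tool call to move; the robot and the scene stay as the last step left them, time stands still between calls to the robot, and variables do not carry over. Pictures are saved under pics/ and viewed, about 8 in all and at most 12, crops included, and the job is handed in when it is done.

Besides the shell and the picture viewer there is one more tool, called after "Call:" by a JSON object that holds its "fn" and its "kwargs", one argument or row to a line. carry_out: Moves the arm, as the interface text tells. Its arguments: {"type":"object","properties":{"moves":{"type":"array","items":{"type":"object","properties":{"dr":{"type":"array","items":{"type":"number"}},"slide":{"type":"array","items":{"type":"number"}},"fingers":{"type":"number"}}}},"squeeze":{"type":"number"}},"required":["moves"]}

```bash
mkdir -p pics
cat > h.py <<'E'
from bench import *
import numpy as np, cv2
def ray(cam,u,v):
    K=np.array(cam["K"]);k=cam["k1"]
    d=np.array([(u-K[0,2])/K[0,0],(v-K[1,2])/K[1,1]]);s=d.copy()
    for _ in range(20): s=d/(1+k*(s@s))
    return s
def atz(cam,u,v,z):
    R=np.array(cam["R"]);t=np.array(cam["t"]);s=ray(cam,u,v)
    d=R.T@np.array([s[0],s[1],1]);o=-R.T@t
    return o+d*(z-o[2])/d[2]
def dep(cam,u,v,D):
    R=np.array(cam["R"]);t=np.array(cam["t"]);s=ray(cam,u,v)
    return R.T@(np.array([s[0],s[1],1])*D-t)
def proj(cam,X):
    R=np.array(cam["R"]);t=np.array(cam["t"]);c=R@np.array(X)+t
    s=c[:2]/c[2];s=s*(1+cam["k1"]*(s@s));K=np.array(cam["K"])
    return np.array([K[0,0]*s[0]+K[0,2],K[1,1]*s[1]+K[1,2]])
E
python3 - <<'E'
from h import *
for n in("top","scene"):
    p,d=snapshot(n);np.savez(f"{n}0.npz",p=p,d=d)
    cv2.imwrite(f"pics/{n}0.png",cv2.resize(p[:,:,::-1],(800,600),interpolation=cv2.INTER_CUBIC))
    c=camera_model(n);print(n,c["K"],c["k1"],-np.array(c["R"]).T@np.array(c["t"]))
print(state())
E
```

```text
top [[346.58470346   0.         247.07488055]
 [  0.         346.58470346 187.74889063]
 [  0.           0.           1.        ]] -0.011687442316407443 [0.44273569 0.23487399 0.9833726 ]
scene [[409.27283287   0.         248.89846944]
 [  0.         409.27283287 195.35758737]
 [  0.           0.           1.        ]] -0.05758121403034803 [ 0.13905124 -0.42113149  0.86594419]
{'t': 0.1, 'joints': array([ 1.62807942e+00,  3.59304355e-01,  1.11495625e-02, -2.92164684e-04,
       -1.22411044e+00, -2.88099884e-01]), 'dq': array([-1.06313240e-03, -1.60418254e-03,  2.95237914e-03,  3.86403560e-04,
        9.09626336e-05, -5.43052441e-04]), 'joint_efforts': array([-8.73600093e-04, -5.84762478e+01,  2.94108492e+01,  6.95453882e+00,
       -3.19221770e-03,  1.76546240e-05]), 'ee_pos': array([0.15435513, 0.65666897, 0.23046698]), 'tool_rot': array([ 0.08093164, -0.70239231,  0.08198824,  0.70240519]), 'wrist_force': array([-0.10981583,  0.04669916, -0.66148813]), 'torque': array([-0.11380359,  0.01319022,  0.02072459]), 'finger_gap': 0.9987150775711212}
```

View pics/top0.png

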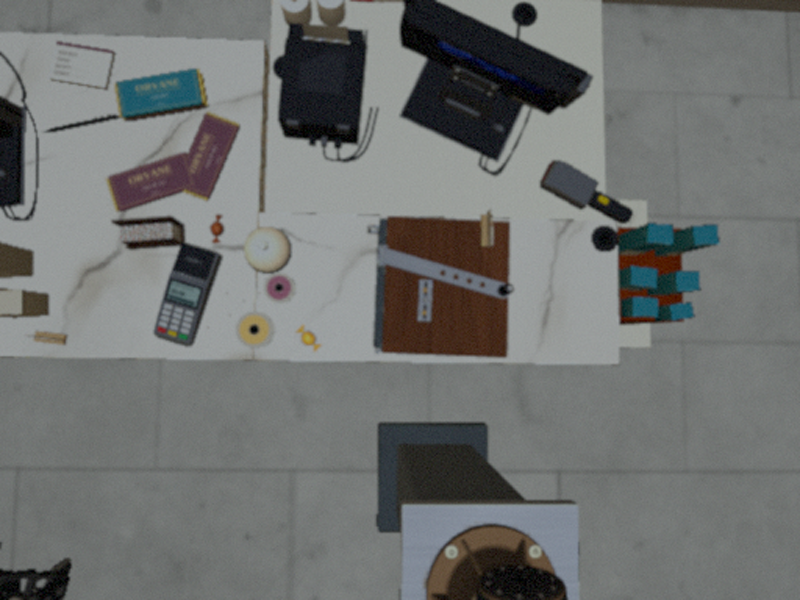

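View pics/scene0.png

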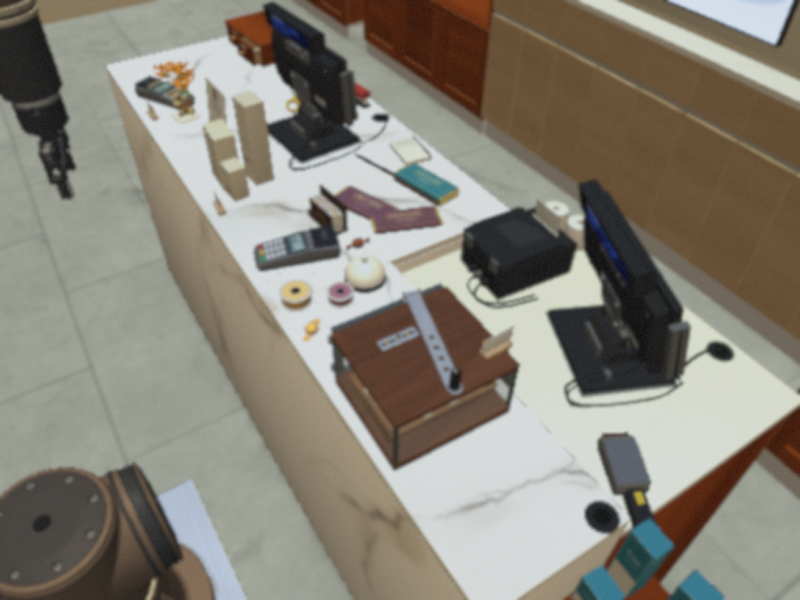

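Run:
```python
from h import *
a=np.load("top0.npz");p=a["p"];d=a["d"]
cv2.imwrite("pics/topc.png",cv2.resize(p[132:232,230:338,::-1],None,fx=6,fy=6,interpolation=cv2.INTER_CUBIC)[:600])
p2=np.load("scene0.npz")["p"]
cv2.imwrite("pics/scc.png",cv2.resize(p2[178:300,205:338,::-1],None,fx=4.9,fy=4.9,interpolation=cv2.INTER_CUBIC)[:600])
```

```text
(no output)
```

View pics/topc.png

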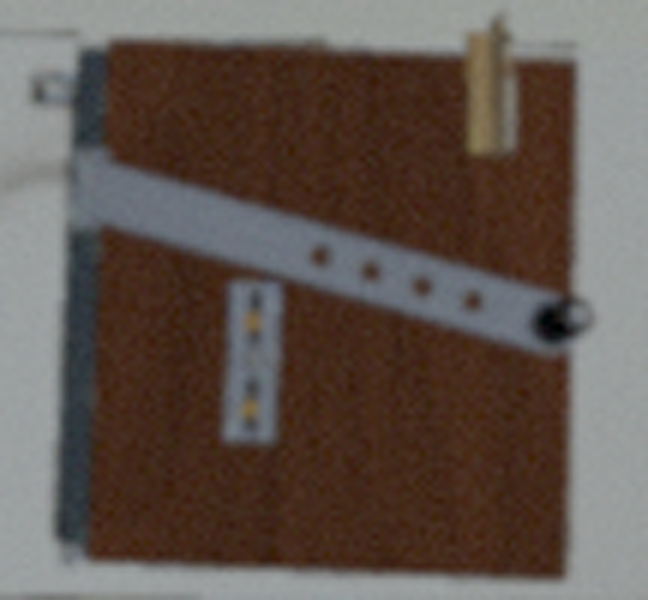

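View pics/scc.png

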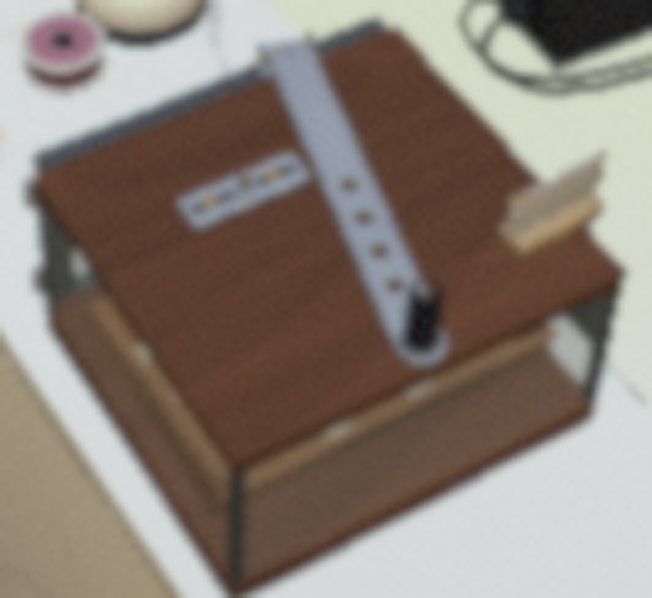

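```bash
cat >> h.py <<'E'
def fitpose():
    c=camera_model("top")
    w=lambda x,y,z,s=6,o=(230,132): atz(c,(x+.5)/s-.5+o[0],(y+.5)/s-.5+o[1],z)
    return c,w
E
python3 - <<'E'
from h import *
c,w=fitpose()
# local corners: (108,42): x=-100,y=+110 ; (577,62): +100,+110 ; (566,577): +100,-110 ; (90,558): -100,-110
L=np.array([[-.1,.11],[.1,.11],[.1,-.11],[-.1,-.11]])
W=np.array([w(*q,.13)[:2] for q in[(108,42),(577,62),(566,577),(90,558)]])
print(W.round(4)); print([np.linalg.norm(W[i]-W[(i+1)%4]).round(4) for i in range(4)])
cL=L.mean(0);cW=W.mean(0)
H=(L-cL).T@(W-cW);U,S,V=np.linalg.svd(H);R=(V.T@np.diag([1,np.linalg.det(V.T@U.T)])@U.T)
t=cW-R@cL;print("yaw",np.degrees(np.arctan2(R[1,0],R[0,0])),"t",t,(W-(L@R.T+t)).round(4))
inv=lambda P:(R.T@(np.array(P)[:2]-t)).round(4)
print("plate",[inv(w(*q,.133)) for q in[(230,280),(283,283),(276,444),(221,440)]],inv(w(252.5,361.7,.133)))
print("holes",[inv(w(*q,.137)) for q in[(321,256),(371,270),(422,287),(473,301)]])
print("holesW",[w(*q,.137).round(4) for q in[(321,256),(371,270),(422,287),(473,301)]])
piv=np.array([-.106,.044]);print("pivot W",R@piv+t)
cs=camera_model("scene")
ws=lambda x,y,z: atz(cs,(x+.5)/4.9-.5+205,(y+.5)/4.9-.5+178,z)
print("scene corners",[inv(ws(*q,.13)) for q in[(40,185),(385,30),(622,272),(237,462)]])
print("scene plate",[inv(ws(*q,.133)) for q in[(178,203),(296,150),(314,177),(197,230)]])
print("scene holes",[inv(ws(*q,.137)) for q in[(348,186),(363,217),(378,251),(395,286)]])
print("knob topcam top", w(550,320,.174), inv(w(550,320,.174)),"scene knob top",inv(ws(424,290,.174)))
def px(X): 
    u=proj(cs,X); return ((u-[205,178]+.5)*4.9-.5).round(0)
for y in(-.032,-.026,-.02):
  for x in (-.04,-.036,-.032):
    P=R@np.array([x,y])+t; print(x,y,px([*P,.13]),px([*P,.146]))
np.savez("pose.npz",R=R,t=t)
E
```

```text
[[0.6374 0.1994]
 [0.6336 0.0016]
 [0.4179 0.0072]
 [0.4232 0.2038]]
[np.float64(0.1979), np.float64(0.2158), np.float64(0.1966), np.float64(0.2142)]
yaw -91.32141603587719 t [0.52800997 0.10298261] [[-0.0029 -0.001 ]
 [-0.0021  0.0011]
 [ 0.0022  0.0017]
 [ 0.0028 -0.0017]]
plate [array([-0.045 ,  0.0091]), array([-0.023 ,  0.0088]), array([-0.0239, -0.0578]), array([-0.0466, -0.057 ])] [-0.0346 -0.0243]
holes [array([-0.0081,  0.0201]), array([0.0128, 0.0152]), array([0.0341, 0.0091]), array([0.0555, 0.0041])]
holesW [array([0.5483, 0.1106, 0.137 ]), array([0.5429, 0.0899, 0.137 ]), array([0.5363, 0.0687, 0.137 ]), array([0.5309, 0.0474, 0.137 ])]
pivot W [0.57444273 0.20793973]
scene corners [array([-0.0891, -0.1121]), array([-0.0968,  0.0984]), array([0.1007, 0.1029]), array([ 0.1013, -0.1115])]
scene plate [array([-0.042 , -0.0601]), array([-0.0433,  0.0088]), array([-0.0232,  0.0068]), array([-0.0221, -0.0607])]
scene holes [array([-0.0067,  0.016 ]), array([0.014 , 0.0112]), array([0.0357, 0.0056]), array([0.0577, 0.0005])]
knob topcam top [0.5200451  0.02492189 0.174     ] [ 0.0782 -0.0062] scene knob top [ 0.0902 -0.0087]
-0.04 -0.032 [229. 188.] [230. 166.]
-0.036 -0.032 [233. 194.] [234. 172.]
-0.032 -0.032 [238. 199.] [238. 177.]
-0.04 -0.026 [240. 184.] [240. 162.]
-0.036 -0.026 [244. 189.] [244. 167.]
-0.032 -0.026 [248. 194.] [249. 172.]
-0.04 -0.02 [250. 179.] [251. 157.]
-0.036 -0.02 [254. 185.] [255. 163.]
-0.032 -0.02 [258. 190.] [259. 168.]
```

```bash
cat >> h.py <<'E'
from scipy.spatial.transform import Rotation as Ro
from scipy.optimize import brentq
_p=np.load("pose.npz");RV=_p["R"];TV=_p["t"]+RV@np.array([.001,-.0015])
HG=np.array([-.106,-.106]);PIN=np.array([-.0346,-.0243])
def piv(th): return HG+.15*np.array([-np.sin(th),np.cos(th)])
def theta(hole,tau=0,r=.144):
    f=lambda th:np.linalg.norm(piv(th)-hole)-r*np.cos(tau)
    return brentq(f,-.1,1.0)
def pose_bar(th,sw,tau,h=.028,sgn=1,ext=.2):
    """sw: bar heading in vitrine frame; grip height h above bar underside; returns TCP pos, Rotation"""
    yaw=sw+np.arctan2(RV[1,0],RV[0,0])
    B=(Ro.from_euler('z',yaw)*Ro.from_euler('y',-tau)).as_matrix() # bar axes in world
    P=np.r_[RV@piv(th)+TV,.133]
    T=np.c_[-B[:,2],sgn*B[:,1],np.cross(-B[:,2],sgn*B[:,1])]
    return P+B@np.array([ext,0,h-.019]),Ro.from_matrix(T)
def pose_hole(hole,tau,**k):
    th=theta(np.array(hole),tau);d=np.array(hole)-piv(th)
    return (*pose_bar(th,np.arctan2(d[1],d[0]),tau,**k),th)
def cur():
    s=state();q=s["tool_rot"];return s["ee_pos"],Ro.from_quat(np.r_[q[1:],q[0]]),s
def delta(pos,rot):
    p,r,s=cur();return (r.inv().apply(pos-p)*1000).round(1),np.degrees((r.inv()*rot).as_rotvec()).round(1)
E
python3 - <<'E'
from h import *
p,r,s=cur();print(r.as_matrix().round(3))
sw=np.radians(-14.1)
for sg in(1,-1):
  for dz in(.06,0):
    P,T=pose_bar(0,sw,0,sgn=sg); P=P+[0,0,dz];print(sg,P.round(4),delta(P,T))
P,T,th=pose_hole(PIN,0);print(th,P)
E
```

```text
[[-0.    -0.229 -0.973]
 [-0.001 -0.973  0.229]
 [-1.     0.001 -0.   ]]
1 [0.5197 0.0142 0.202 ] (array([  29.3,  541.8, -502.7]), array([-87.8,   0.1,  -0.1]))
1 [0.5197 0.0142 0.142 ] (array([  89.3,  541.7, -502.7]), array([-87.8,   0.1,  -0.1]))
-1 [0.5197 0.0142 0.202 ] (array([  29.3,  541.8, -502.7]), array([92.2, -0.1, -0.1]))
-1 [0.5197 0.0142 0.142 ] (array([  89.3,  541.7, -502.7]), array([92.2, -0.1, -0.1]))
0.42367612869746685 [0.4804005  0.08592766 0.142     ]
```

Call:
{"fn": "carry_out", "kwargs": {
  "moves": [
    {"slide": [0, 542, -503], "dr": [92, 0, 0], "fingers": 90},
    {"slide": [0, 542, -503], "dr": [92, 0, 0], "fingers": 90},
    {"slide": [0, 542, -503], "dr": [92, 0, 0], "fingers": 90},
    {"slide": [0, 542, -503], "dr": [92, 0, 0], "fingers": 90},
    {"slide": [0, 542, -503], "dr": [92, 0, 0], "fingers": 90},
    {"slide": [0, 542, -503], "dr": [92, 0, 0], "fingers": 90},
    {"slide": [0, 542, -503], "dr": [92, 0, 0], "fingers": 90},
    {"slide": [0, 542, -503], "dr": [92, 0, 0], "fingers": 90},
    {"slide": [0, 542, -503], "dr": [92, 0, 0], "fingers": 90},
    {"slide": [0, 542, -503], "dr": [92, 0, 0], "fingers": 90}
  ],
  "squeeze": 25
}}

```text
t: 0.93
ee_pos: [0.3608, 0.2929, 0.2313]
tool_rot: [0.479, -0.521, 0.478, 0.521]
wrist_force: [1.1, -0.1, -0.6]
finger_gap: 0.646
```

```bash
cat > d.py <<'E'
from h import *
P,T=pose_bar(0,np.radians(-14.1),0,sgn=-1)
print(state()["ee_pos"],state()["joints"].round(2),delta(P+[0,0,.06],T),delta(P,T))
E
python3 d.py
```

```text
[0.36078706 0.29288867 0.23131528] [ 1.11  0.   -0.43 -0.   -1.13 -1.02] (array([  29.3, -134.9, -291.1]), array([20.3,  0. , -0. ])) (array([  89.3, -134.9, -291.1]), array([20.3,  0. , -0. ]))
```

Call:
{"fn": "carry_out", "kwargs": {
  "moves": [
    {"slide": [0, -135, -291], "dr": [20, 0, 0], "fingers": 90},
    {"slide": [0, -135, -291], "dr": [20, 0, 0], "fingers": 90},
    {"slide": [0, -135, -291], "dr": [20, 0, 0], "fingers": 90},
    {"slide": [0, -135, -291], "dr": [20, 0, 0], "fingers": 90},
    {"slide": [0, -135, -291], "dr": [20, 0, 0], "fingers": 90},
    {"slide": [0, -135, -291], "dr": [20, 0, 0], "fingers": 90},
    {"slide": [0, -135, -291], "dr": [20, 0, 0], "fingers": 90},
    {"slide": [0, -135, -291], "dr": [20, 0, 0], "fingers": 90},
    {"slide": [0, -135, -291], "dr": [20, 0, 0], "fingers": 90},
    {"slide": [0, -135, -291], "dr": [20, 0, 0], "fingers": 90}
  ]
}}

```text
t: 1.77
ee_pos: [0.5212, 0.0156, 0.2305]
tool_rot: [0.561, -0.43, 0.562, 0.43]
wrist_force: [0.8, -0.2, 0.5]
finger_gap: 0.648
```

```bash
python3 d.py
```

```text
[0.52116641 0.01560578 0.23050802] [ 0.41  0.11 -0.32 -0.   -1.14 -0.67] (array([28.5,  1. , -1.7]), array([ 0.4, -0. , -0.1])) (array([88.5,  0.9, -1.7]), array([ 0.4, -0. , -0.1]))
```

Call:
{"fn": "carry_out", "kwargs": {
  "moves": [
    {"slide": [20, 1, -1.7], "dr": [0.4, 0, 0], "fingers": 90},
    {"slide": [40, 1, -1.7], "dr": [0.4, 0, 0], "fingers": 90},
    {"slide": [40, 1, -1.7], "dr": [0.4, 0, 0], "fingers": 90},
    {"slide": [40, 1, -1.7], "dr": [0.4, 0, 0], "fingers": 90}
  ]
}}

```text
t: 2.1
ee_pos: [0.5188, 0.0163, 0.1909]
tool_rot: [0.561, -0.429, 0.562, 0.43]
wrist_force: [0.1, 0.0, 0.9]
finger_gap: 0.646
```

```bash
python3 d.py
python3 - <<'E'
from h import *
a,_=snapshot("top");b,_=snapshot("scene")
x=cv2.resize(a[150:230,240:340,::-1],(395,316),interpolation=cv2.INTER_CUBIC)
y=cv2.resize(b[190:270,240:340,::-1],(395,316),interpolation=cv2.INTER_CUBIC)
cv2.imwrite("pics/hov.png",np.hstack([x,y]))
E
```

```text
[0.51879031 0.01633828 0.19092349] [ 0.41  0.14 -0.39  0.   -1.05 -0.67] (array([-11.1,  -1.5,  -1.9]), array([ 0.2, -0.1, -0.1])) (array([48.9, -1.6, -1.8]), array([ 0.2, -0.1, -0.1]))
```

View pics/hov.png

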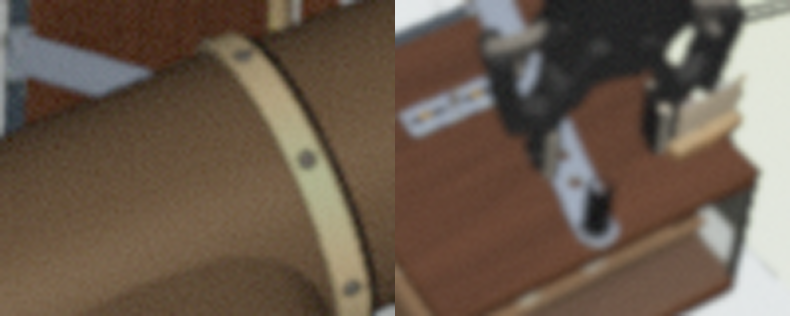

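Run:
```python
from h import *
c=camera_model("scene");p,r,s=cur()
f=lambda X:((proj(c,X)-[240,190]+.5)*3.95-.5+[395,0]).round(0)
w=s["finger_gap"]*.085/2
for b in(0,.007,.0085):print(b,[f(p+r.apply([-b,k*w,0])) for k in(-1,0,1)])
P,T=pose_bar(0,np.radians(-14.1),0,sgn=-1)
print("knob top pred",f([P[0],P[1],.174]),"at tcp xy",f([p[0],p[1],.174]))
```

```text
0 [array([649., 147.]), array([602., 158.]), array([554., 169.])]
0.007 [array([650., 139.]), array([603., 150.]), array([555., 161.])]
0.0085 [array([650., 137.]), array([603., 148.]), array([555., 159.])]
knob top pred [601. 183.] at tcp xy [599. 180.]
```

```bash
sed -i 's/\[.001,-.0015\]/[.002,-.004]/; s/-.0243\])/-.0235])/' h.py; grep -n "PIN=\|TV=" h.py; python3 d.py
```

```text
25:_p=np.load("pose.npz");RV=_p["R"];TV=_p["t"]+RV@np.array([.002,-.004])
26:HG=np.array([-.106,-.106]);PIN=np.array([-.0346,-.0235])
[0.52013226 0.01659266 0.19247227] [ 0.41  0.13 -0.38  0.   -1.05 -0.67] (array([-9.5,  1.9, -4. ]), array([0.3, 0. , 0.1])) (array([50.5,  2. , -4. ]), array([0.3, 0. , 0.1]))
```

Call:
{"fn": "carry_out", "kwargs": {
  "moves": [
    {"slide": [10, 2, -4], "dr": [0.3, 0, 0], "fingers": 90},
    {"slide": [25, 2, -4], "dr": [0.3, 0, 0], "fingers": 90},
    {"slide": [40, 2, -4], "dr": [0.3, 0, 0], "fingers": 90},
    {"slide": [50, 2, -4], "dr": [0.3, 0, 0], "fingers": 90},
    {"slide": [50, 2, -4], "dr": [0.3, 0, 0], "fingers": 90},
    {"slide": [50, 2, -4], "dr": [0.3, 0, 0], "fingers": 90}
  ]
}}

```text
t: 2.7
ee_pos: [0.5166, 0.0125, 0.1413]
tool_rot: [0.563, -0.428, 0.563, 0.428]
wrist_force: [0.0, 0.6, 0.7]
finger_gap: 0.645
```

```bash
python3 d.py
```

```text
[0.51663241 0.01245217 0.14133869] [ 0.4   0.18 -0.46  0.   -0.93 -0.68] (array([-60.7,  -0.3,   0.9]), array([-0.1, -0. , -0. ])) (array([-0.7, -0.4,  0.9]), array([-0.1, -0. , -0. ]))
```

Good position. Close the fingers.

Call:
{"fn": "carry_out", "kwargs": {
  "moves": [
    {"slide": [0, 0, 0], "dr": [0, 0, 0], "fingers": 255},
    {"slide": [0, 0, 0], "dr": [0, 0, 0], "fingers": 255},
    {"slide": [0, 0, 0], "dr": [0, 0, 0], "fingers": 255},
    {"slide": [0, 0, 0], "dr": [0, 0, 0], "fingers": 255},
    {"slide": [0, 0, 0], "dr": [0, 0, 0], "fingers": 255},
    {"slide": [0, 0, 0], "dr": [0, 0, 0], "fingers": 255}
  ],
  "squeeze": 25
}}

```text
t: 3.2
ee_pos: [0.5169, 0.0126, 0.1416]
tool_rot: [0.563, -0.428, 0.563, 0.428]
wrist_force: [-0.5, 0.2, 1.1]
finger_gap: 0.178
```

```bash
cat > n.py <<'E'
from h import *
import sys
s=state();print(s["t"],s["finger_gap"]*85,s["wrist_force"].round(2),s["torque"].round(2),s["ee_pos"].round(4))
def show(n,P,T): a,b=delta(P,T);print(n,"slide",a,"dr",b)
P,T=pose_bar(0,np.radians(-14.1),0.15,sgn=-1);show("lift",P,T)
# over: door opened, hole past along bar
for k in(0.3,.6,1):
    h0=piv(0)+.144*np.array([np.cos(np.radians(-14.1)),np.sin(np.radians(-14.1))])
    P,T,th=pose_hole(h0+k*(PIN-h0),.13,sgn=-1);show(f"to {k} th {th:.3f}",P,T)
for tau in(.11,.1,.09,.08,.06,.03,0):
    P,T,th=pose_hole(PIN,tau,sgn=-1);show(f"tau {tau} th {th:.3f}",P,T)
E
python3 n.py
```

```text
3.2 15.160051908928926 [-0.51  0.22  1.06] [ 0.18 -0.07 -0.03] [0.5169 0.0126 0.1416]
lift slide [-30.2  -0.1   4.3] dr [-0.1  8.6  0. ]
to 0.3 th 0.112 slide [-26.3  17.9  19.9] dr [3.7 7.5 0.3]
to 0.6 th 0.235 slide [-26.3  35.   37.6] dr [6.4 7.5 0.4]
to 1 th 0.415 slide [-26.3  56.1  61.1] dr [8.3 7.5 0.6]
tau 0.11 th 0.418 slide [-22.3  56.   60.8] dr [8.2 6.3 0.5]
tau 0.1 th 0.420 slide [-20.3  55.9  60.6] dr [8.1 5.7 0.4]
tau 0.09 th 0.421 slide [-18.4  55.9  60.5] dr [8.1 5.2 0.4]
tau 0.08 th 0.422 slide [-16.4  55.9  60.3] dr [8.  4.6 0.4]
tau 0.06 th 0.424 slide [-12.4  55.8  60.1] dr [7.9 3.5 0.3]
tau 0.03 th 0.426 slide [-6.4 55.8 59.7] dr [7.9 1.7 0.1]
tau 0 th 0.427 slide [-0.4 55.8 59.4] dr [7.8 0.  0. ]
```

Call:
{"fn": "carry_out", "kwargs": {
  "moves": [
    {"slide": [-8, 0, 1], "dr": [0, 2, 0], "fingers": 255},
    {"slide": [-16, 0, 2], "dr": [0, 4.5, 0], "fingers": 255},
    {"slide": [-24, 0, 3], "dr": [0, 7, 0], "fingers": 255},
    {"slide": [-30, 0, 4], "dr": [0, 8.6, 0], "fingers": 255},
    {"slide": [-30, 0, 4], "dr": [0, 8.6, 0], "fingers": 255},
    {"slide": [-30, 0, 4], "dr": [0, 8.6, 0], "fingers": 255}
  ]
}}

```text
t: 3.7
ee_pos: [0.5175, 0.0167, 0.1709]
tool_rot: [0.519, -0.459, 0.603, 0.395]
wrist_force: [-0.2, -1.3, -1.5]
finger_gap: 0.185
```

```bash
python3 n.py
```

```text
3.7 15.727945892100669 [-0.16 -1.32 -1.52] [ 0.17 -0.07 -0.03] [0.5175 0.0167 0.1709]
lift slide [-0.9 -0.6  0.1] dr [-0.1  0.  -0. ]
to 0.3 th 0.112 slide [ 0.7 17.4 16.1] dr [ 3.7 -1.1  0.5]
to 0.6 th 0.235 slide [-2.  34.5 33.6] dr [ 6.4 -1.1  0.9]
to 1 th 0.415 slide [-5.4 55.5 56.9] dr [ 8.3 -1.1  1.1]
tau 0.11 th 0.418 slide [-1.5 55.4 57.2] dr [ 8.2 -2.3  1. ]
tau 0.1 th 0.420 slide [ 0.5 55.4 57.3] dr [ 8.1 -2.8  1. ]
tau 0.09 th 0.421 slide [ 2.5 55.3 57.5] dr [ 8.1 -3.4  0.9]
tau 0.08 th 0.422 slide [ 4.5 55.3 57.6] dr [ 8.  -4.   0.9]
tau 0.06 th 0.424 slide [ 8.4 55.3 57.9] dr [ 7.9 -5.1  0.8]
tau 0.03 th 0.426 slide [14.4 55.2 58.5] dr [ 7.9 -6.8  0.7]
tau 0 th 0.427 slide [20.4 55.2 59.1] dr [ 7.9 -8.6  0.6]
```

Call:
{"fn": "carry_out", "kwargs": {
  "moves": [
    {"slide": [-1, 9, 8], "dr": [2, 0, 0.2], "fingers": 255},
    {"slide": [-2, 18, 16], "dr": [3.7, 0, 0.4], "fingers": 255},
    {"slide": [-3, 26, 25], "dr": [5, 0, 0.6], "fingers": 255},
    {"slide": [-4, 34, 34], "dr": [6.4, 0, 0.8], "fingers": 255},
    {"slide": [-5, 42, 42], "dr": [7, -0.5, 0.9], "fingers": 255},
    {"slide": [-5, 49, 50], "dr": [7.8, -1, 1], "fingers": 255},
    {"slide": [-5, 55.5, 57], "dr": [8.3, -1, 1], "fingers": 255},
    {"slide": [-5, 55.5, 57], "dr": [8.3, -1, 1], "fingers": 255},
    {"slide": [-5, 55.5, 57], "dr": [8.3, -1, 1], "fingers": 255}
  ]
}}

```text
t: 4.45
ee_pos: [0.4791, 0.086, 0.1675]
tool_rot: [0.553, -0.411, 0.63, 0.359]
wrist_force: [-1.1, -2.2, -0.8]
finger_gap: 0.181
```

```bash
python3 n.py
python3 - <<'E'
from h import *
b,_=snapshot("scene")
cv2.imwrite("pics/s2.png",cv2.resize(b[178:290,190:330,::-1],None,fx=5.3,fy=5.3,interpolation=cv2.INTER_CUBIC))
E
```

```text
4.45 15.406374598143444 [-1.13 -2.25 -0.82] [-0.41  0.18  0.02] [0.4791 0.086  0.1675]
lift slide [  2.2 -63.7 -47.7] dr [-8.4  1.  -1. ]
to 0.3 th 0.112 slide [  4.4 -43.6 -34.4] dr [-4.6 -0.1 -0.5]
to 0.6 th 0.235 slide [  2.4 -24.1 -19.5] dr [-1.9 -0.1 -0.1]
to 1 th 0.415 slide [-0.4  0.1  0.5] dr [ 0.  -0.1  0.1]
tau 0.11 th 0.418 slide [ 3.6 -0.   0.7] dr [-0.1 -1.3  0.1]
tau 0.1 th 0.420 slide [ 5.6 -0.1  0.8] dr [-0.2 -1.9  0.1]
tau 0.09 th 0.421 slide [ 7.5 -0.2  1. ] dr [-0.3 -2.4  0.1]
tau 0.08 th 0.422 slide [ 9.5 -0.2  1.1] dr [-0.3 -3.   0.1]
tau 0.06 th 0.424 slide [13.5 -0.3  1.4] dr [-0.4 -4.1  0.1]
tau 0.03 th 0.426 slide [19.5 -0.3  1.8] dr [-0.5 -5.9  0.1]
tau 0 th 0.427 slide [25.5 -0.4  2.3] dr [-0.5 -7.6  0.1]
```

View pics/s2.png

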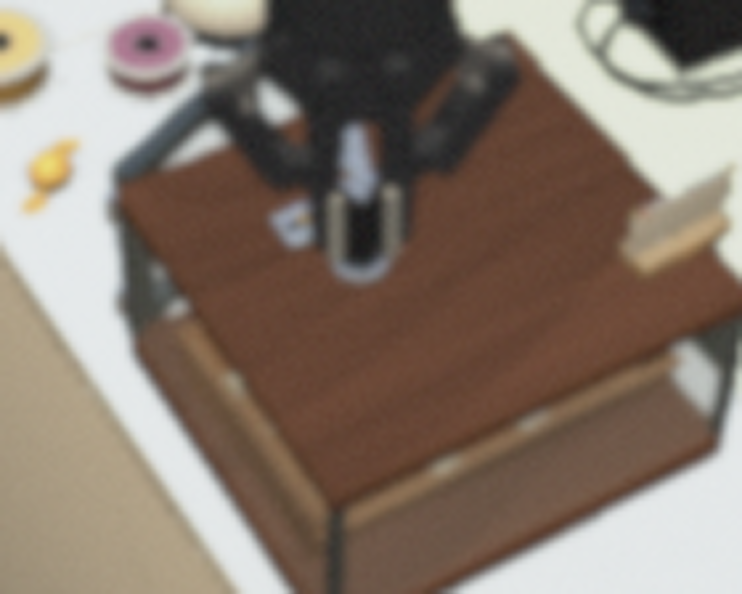

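Call:
{"fn": "carry_out", "kwargs": {
  "moves": [
    {"slide": [3.6, 0, 0.7], "dr": [-0.1, -1.3, 0.1], "fingers": 255},
    {"slide": [5.5, 0, 0.8], "dr": [-0.2, -1.9, 0.1], "fingers": 255},
    {"slide": [5.5, 0, 0.8], "dr": [-0.2, -1.9, 0.1], "fingers": 255},
    {"slide": [5.5, 0, 0.8], "dr": [-0.2, -1.9, 0.1], "fingers": 255}
  ]
}}

```text
t: 4.83
ee_pos: [0.4795, 0.0856, 0.162]
tool_rot: [0.562, -0.405, 0.621, 0.366]
wrist_force: [-1.3, -2.8, -0.8]
finger_gap: 0.184
```

Call:
{"fn": "carry_out", "kwargs": {
  "moves": [
    {"slide": [1, 0, 0.1], "dr": [0, -0.3, 0], "fingers": 255},
    {"slide": [2, 0, 0.2], "dr": [0, -0.6, 0], "fingers": 255},
    {"slide": [2, 0, 0.2], "dr": [0, -0.6, 0], "fingers": 255},
    {"slide": [2, 0, 0.2], "dr": [0, -0.6, 0], "fingers": 255}
  ]
}}

```text
t: 5.17
ee_pos: [0.4796, 0.0862, 0.1601]
tool_rot: [0.565, -0.404, 0.618, 0.369]
wrist_force: [-2.1, -2.2, -0.6]
finger_gap: 0.186
```

```bash
python3 n.py
```

```text
5.1667 15.792013667067385 [-2.12 -2.22 -0.57] [-0.82  0.4  -0.  ] [0.4796 0.0862 0.1601]
lift slide [ -7.3 -63.3 -49. ] dr [-8.2  3.5 -0.9]
to 0.3 th 0.112 slide [ -4.6 -43.2 -35.8] dr [-4.5  2.4 -0.4]
to 0.6 th 0.235 slide [ -5.9 -23.8 -20.8] dr [-1.7  2.4 -0.1]
to 1 th 0.415 slide [-7.7  0.4 -0.6] dr [0.2 2.4 0.1]
tau 0.11 th 0.418 slide [-3.8  0.2 -0.5] dr [0.  1.2 0. ]
tau 0.1 th 0.420 slide [-1.8  0.2 -0.5] dr [-0.1  0.6  0. ]
tau 0.09 th 0.421 slide [ 0.2  0.1 -0.5] dr [-0.1  0.1  0. ]
tau 0.08 th 0.422 slide [ 2.2  0.1 -0.4] dr [-0.2 -0.5  0. ]
tau 0.06 th 0.424 slide [ 6.2 -0.  -0.3] dr [-0.2 -1.7  0. ]
tau 0.03 th 0.426 slide [12.2 -0.1 -0.1] dr [-0.3 -3.4  0. ]
tau 0 th 0.427 slide [18.2 -0.1  0.1] dr [-0.4 -5.1  0. ]
```

Call:
{"fn": "carry_out", "kwargs": {
  "moves": [
    {"slide": [1, 0, -0.4], "dr": [0, -0.3, 0], "fingers": 255},
    {"slide": [2, 0, -0.4], "dr": [-0.1, -0.5, 0], "fingers": 255},
    {"slide": [2, 0, -0.4], "dr": [-0.1, -0.5, 0], "fingers": 255},
    {"slide": [2, 0, -0.4], "dr": [-0.1, -0.5, 0], "fingers": 255}
  ]
}}

```text
t: 5.5
ee_pos: [0.4794, 0.0858, 0.1582]
tool_rot: [0.568, -0.403, 0.615, 0.371]
wrist_force: [-2.1, -2.8, -0.6]
finger_gap: 0.184
```

Call:
{"fn": "carry_out", "kwargs": {
  "moves": [
    {"slide": [1, 0, 0], "dr": [0, -0.3, 0], "fingers": 255},
    {"slide": [2, 0, 0], "dr": [0, -0.6, 0], "fingers": 255},
    {"slide": [2, 0, 0], "dr": [0, -0.6, 0], "fingers": 255},
    {"slide": [2, 0, 0], "dr": [0, -0.6, 0], "fingers": 255}
  ]
}}

```text
t: 5.83
ee_pos: [0.4793, 0.0855, 0.1562]
tool_rot: [0.571, -0.401, 0.612, 0.373]
wrist_force: [-0.3, -2.7, -0.0]
finger_gap: 0.18
```

```bash
python3 n.py|grep -v to
```

```text
5.8333 15.263996208577382 [-0.29 -2.71 -0.01] [-0.85  0.36  0.06] [0.4793 0.0855 0.1562]
lift slide [-12.2 -63.2 -48.5] dr [-8.2  4.6 -0.9]
tau 0.11 th 0.418 slide [-7.7  0.3  0. ] dr [0.1 2.3 0.1]
tau 0.1 th 0.420 slide [-5.8  0.2  0. ] dr [0.  1.7 0. ]
tau 0.09 th 0.421 slide [-3.8  0.2 -0. ] dr [-0.   1.2  0. ]
tau 0.08 th 0.422 slide [-1.8  0.1 -0. ] dr [-0.1  0.6  0. ]
tau 0.06 th 0.424 slide [2.2 0.  0. ] dr [-0.1 -0.5  0. ]
tau 0.03 th 0.426 slide [ 8.2 -0.1  0.1] dr [-0.2 -2.3  0. ]
tau 0 th 0.427 slide [14.2 -0.1  0.2] dr [-0.3 -4.   0. ]
```

Call:
{"fn": "carry_out", "kwargs": {
  "moves": [
    {"slide": [1, 0, 0], "dr": [0, -0.3, 0], "fingers": 255},
    {"slide": [2, 0, 0], "dr": [0, -0.5, 0], "fingers": 255},
    {"slide": [2, 0, 0], "dr": [0, -0.5, 0], "fingers": 255},
    {"slide": [2, 0, 0], "dr": [0, -0.5, 0], "fingers": 255}
  ]
}}

```text
t: 6.17
ee_pos: [0.4793, 0.0854, 0.1542]
tool_rot: [0.574, -0.399, 0.609, 0.375]
wrist_force: [-1.7, -2.3, 0.3]
finger_gap: 0.178
```

```bash
python3 n.py|grep -v to
```

```text
6.1667 15.10602096509354 [-1.68 -2.3   0.34] [-0.84  0.38 -0.  ] [0.4793 0.0854 0.1542]
lift slide [-14.6 -63.2 -48.4] dr [-8.2  5.1 -0.8]
tau 0.11 th 0.418 slide [-9.7  0.3  0.1] dr [0.1 2.8 0.1]
tau 0.1 th 0.420 slide [-7.8  0.2  0.1] dr [0.  2.2 0.1]
tau 0.09 th 0.421 slide [-5.8  0.2  0. ] dr [-0.   1.7  0. ]
tau 0.08 th 0.422 slide [-3.8  0.1  0. ] dr [-0.1  1.1  0. ]
tau 0.06 th 0.424 slide [ 0.2  0.1 -0. ] dr [-0.1 -0.1  0. ]
tau 0.03 th 0.426 slide [ 6.2 -0.   0. ] dr [-0.2 -1.8  0. ]
tau 0 th 0.427 slide [12.2 -0.   0.1] dr [-0.3 -3.5  0. ]
```

Call:
{"fn": "carry_out", "kwargs": {
  "moves": [
    {"slide": [1, 0, 0], "dr": [0, -0.3, 0], "fingers": 255},
    {"slide": [2, 0, 0], "dr": [0, -0.6, 0], "fingers": 255},
    {"slide": [3, 0, 0], "dr": [0, -0.9, 0], "fingers": 255},
    {"slide": [3, 0, 0], "dr": [0, -0.9, 0], "fingers": 255},
    {"slide": [3, 0, 0], "dr": [0, -0.9, 0], "fingers": 255}
  ]
}}

```text
t: 6.58
ee_pos: [0.4792, 0.0852, 0.1512]
tool_rot: [0.578, -0.396, 0.605, 0.378]
wrist_force: [-1.1, -3.1, -0.0]
finger_gap: 0.18
```

```bash
python3 n.py|grep -v to;sleep 0
```

```text
6.5833 15.264683297146272 [-1.13 -3.1  -0.03] [-0.94  0.43 -0.  ] [0.4792 0.0852 0.1512]
lift slide [-18.4 -63.2 -48. ] dr [-8.2  6.  -0.8]
tau 0.11 th 0.418 slide [-12.7   0.3   0.3] dr [0.1 3.7 0.1]
tau 0.1 th 0.420 slide [-10.8   0.2   0.3] dr [0.  3.1 0. ]
tau 0.09 th 0.421 slide [-8.8  0.2  0.2] dr [-0.   2.6  0. ]
tau 0.08 th 0.422 slide [-6.8  0.1  0.2] dr [-0.1  2.   0. ]
tau 0.06 th 0.424 slide [-2.8  0.   0.1] dr [-0.1  0.8  0. ]
tau 0.03 th 0.426 slide [ 3.2 -0.   0. ] dr [-0.2 -0.9  0. ]
tau 0 th 0.427 slide [ 9.2 -0.1  0. ] dr [-0.3 -2.6  0. ]
```

Call:
{"fn": "carry_out", "kwargs": {
  "moves": [
    {"slide": [1, 0, 0], "dr": [0, -0.3, 0], "fingers": 255},
    {"slide": [2, 0, 0], "dr": [0, -0.6, 0], "fingers": 255},
    {"slide": [3, 0, 0], "dr": [0, -0.9, 0], "fingers": 255},
    {"slide": [4, 0, 0], "dr": [0, -1.2, 0], "fingers": 255},
    {"slide": [4, 0, 0], "dr": [0, -1.2, 0], "fingers": 255}
  ]
}}

```text
t: 7.0
ee_pos: [0.479, 0.085, 0.147]
tool_rot: [0.585, -0.392, 0.599, 0.382]
wrist_force: [-0.9, -3.0, -0.4]
finger_gap: 0.182
```

Call:
{"fn": "carry_out", "kwargs": {
  "moves": [
    {"slide": [1, 0, 0], "dr": [0, -0.3, 0], "fingers": 255},
    {"slide": [2, 0, 0], "dr": [0, -0.6, 0], "fingers": 255},
    {"slide": [3, 0, 0], "dr": [0, -0.9, 0], "fingers": 255},
    {"slide": [3, 0, 0], "dr": [0, -0.9, 0], "fingers": 255},
    {"slide": [3, 0, 0], "dr": [0, -0.9, 0], "fingers": 255}
  ]
}}

```text
t: 7.42
ee_pos: [0.4791, 0.085, 0.1442]
tool_rot: [0.589, -0.389, 0.594, 0.385]
wrist_force: [-1.2, -2.6, -0.7]
finger_gap: 0.179
```

```bash
python3 n.py|grep -v to;python3 - <<'E'
from h import *
b,_=snapshot("scene")
cv2.imwrite("pics/s3.png",cv2.resize(b[178:250,190:300,::-1],None,fx=7,fy=7,interpolation=cv2.INTER_CUBIC))
E
```

```text
7.4167 15.254001951638548 [-1.15 -2.59 -0.74] [-1.05  0.49  0.05] [0.4791 0.085  0.1442]
lift slide [-27.1 -63.2 -47.2] dr [-8.2  8.1 -0.6]
tau 0.11 th 0.418 slide [-19.7   0.3   1. ] dr [0.1 5.8 0.1]
tau 0.1 th 0.420 slide [-17.7   0.2   0.8] dr [0.  5.2 0. ]
tau 0.09 th 0.421 slide [-15.7   0.2   0.7] dr [-0.   4.7  0. ]
tau 0.08 th 0.422 slide [-13.7   0.1   0.6] dr [-0.1  4.1  0. ]
tau 0.06 th 0.424 slide [-9.8  0.1  0.4] dr [-0.1  2.9  0. ]
tau 0.03 th 0.426 slide [-3.8 -0.   0.1] dr [-0.2  1.2  0. ]
tau 0 th 0.427 slide [ 2.2 -0.  -0.2] dr [-0.3 -0.5  0. ]
```

View pics/s3.png

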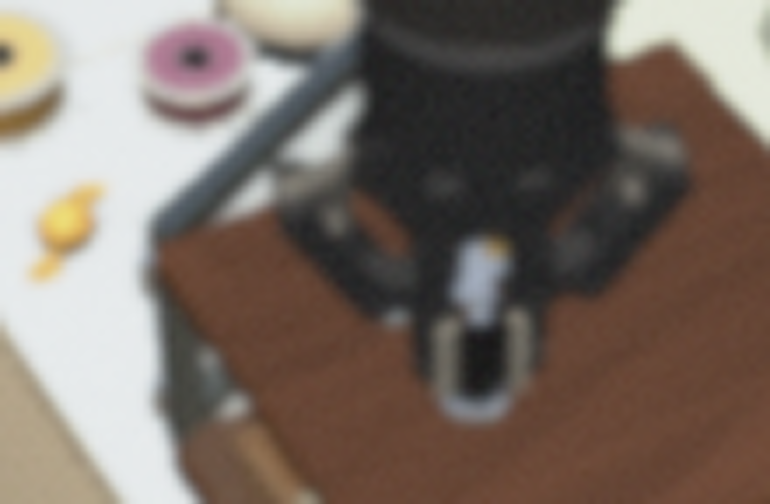

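Call:
{"fn": "carry_out", "kwargs": {
  "moves": [
    {"slide": [1, 0, 0], "dr": [-0.1, -0.3, 0], "fingers": 255},
    {"slide": [2, 0, 0], "dr": [-0.2, -0.5, 0], "fingers": 255},
    {"slide": [2, 0, 0], "dr": [-0.3, -0.5, 0], "fingers": 255},
    {"slide": [2, 0, 0], "dr": [-0.3, -0.5, 0], "fingers": 255}
  ]
}}

```text
t: 7.8
ee_pos: [0.4792, 0.0851, 0.1423]
tool_rot: [0.591, -0.389, 0.59, 0.388]
wrist_force: [-1.2, -2.5, 0.2]
finger_gap: 0.183
```

Call:
{"fn": "carry_out", "kwargs": {
  "moves": [
    {"slide": [0, 0, -1], "dr": [0, 0, 0], "fingers": 255},
    {"slide": [0, 0, -2], "dr": [0, 0, 0], "fingers": 255},
    {"slide": [0, 0, -2], "dr": [0, 0, 0], "fingers": 255},
    {"slide": [0, 0, -2], "dr": [0, 0, 0], "fingers": 255}
  ]
}}

```text
t: 8.13
ee_pos: [0.4787, 0.0835, 0.1424]
tool_rot: [0.591, -0.389, 0.59, 0.388]
wrist_force: [-1.0, -0.4, 0.2]
finger_gap: 0.18
```

```bash
python3 n.py|grep -v to
```

```text
8.1333 15.32523778300672 [-0.98 -0.37  0.17] [-0.47  0.08 -0.09] [0.4787 0.0835 0.1424]
lift slide [-29.3 -62.8 -45.7] dr [-7.9  8.6 -0.5]
tau 0.11 th 0.418 slide [-21.5   0.5   2.7] dr [0.4 6.4 0.1]
tau 0.1 th 0.420 slide [-19.5   0.4   2.5] dr [0.4 5.8 0.1]
tau 0.09 th 0.421 slide [-17.5   0.4   2.4] dr [0.3 5.2 0.1]
tau 0.08 th 0.422 slide [-15.5   0.3   2.3] dr [0.2 4.6 0.1]
tau 0.06 th 0.424 slide [-11.6   0.2   2. ] dr [0.2 3.5 0.1]
tau 0.03 th 0.426 slide [-5.6  0.2  1.6] dr [0.1 1.8 0.1]
tau 0 th 0.427 slide [0.4 0.2 1.3] dr [0.1 0.1 0.1]
```

Call:
{"fn": "carry_out", "kwargs": {
  "moves": [
    {"slide": [0, 0, 0], "dr": [0, 0, 0], "fingers": 190},
    {"slide": [0, 0, 0], "dr": [0, 0, 0], "fingers": 150},
    {"slide": [0, 0, 0], "dr": [0, 0, 0], "fingers": 110},
    {"slide": [0, 0, 0], "dr": [0, 0, 0], "fingers": 90},
    {"slide": [0, 0, 0], "dr": [0, 0, 0], "fingers": 90},
    {"slide": [0, 0, 0], "dr": [0, 0, 0], "fingers": 90}
  ]
}}

```text
t: 8.63
ee_pos: [0.4784, 0.0833, 0.1423]
tool_rot: [0.591, -0.389, 0.59, 0.388]
wrist_force: [-0.3, 0.1, -0.6]
finger_gap: 0.649
```

Call:
{"fn": "carry_out", "kwargs": {
  "moves": [
    {"slide": [-10, 0, 0], "dr": [0, 0, 0], "fingers": 90},
    {"slide": [-25, 0, 0], "dr": [0, 0, 0], "fingers": 90},
    {"slide": [-45, 0, 0], "dr": [0, 0, 0], "fingers": 90},
    {"slide": [-70, 0, 0], "dr": [0, 0, 0], "fingers": 90},
    {"slide": [-100, 0, 0], "dr": [0, 0, 0], "fingers": 90},
    {"slide": [-130, 0, 0], "dr": [0, 0, 0], "fingers": 90},
    {"slide": [-130, 0, 0], "dr": [0, 0, 0], "fingers": 90}
  ]
}}

```text
t: 9.22
ee_pos: [0.481, 0.0839, 0.2792]
tool_rot: [0.594, -0.39, 0.587, 0.388]
wrist_force: [1.2, 1.5, -0.1]
finger_gap: 0.646
```

Call:
{"fn": "carry_out", "kwargs": {
  "moves": [
    {"slide": [0, -30, -30], "dr": [0, 0, 0], "fingers": 90},
    {"slide": [0, -60, -60], "dr": [0, 0, 0], "fingers": 90},
    {"slide": [0, -90, -90], "dr": [0, 0, 0], "fingers": 90},
    {"slide": [0, -110, -110], "dr": [0, 0, 0], "fingers": 90},
    {"slide": [0, -130, -130], "dr": [0, 0, 0], "fingers": 90},
    {"slide": [0, -130, -130], "dr": [0, 0, 0], "fingers": 90},
    {"slide": [0, -130, -130], "dr": [0, 0, 0], "fingers": 90}
  ]
}}

```text
t: 9.8
ee_pos: [0.5463, -0.089, 0.2723]
tool_rot: [0.591, -0.388, 0.591, 0.388]
wrist_force: [0.3, 0.7, 0.3]
finger_gap: 0.647
```

```bash
cd .;python3 - <<'E'
from h import *
print(state()["ee_pos"],state()["wrist_force"])
b,_=snapshot("scene");a,_=snapshot("top")
x=cv2.resize(a[132:232,210:310,::-1],(400,400),interpolation=cv2.INTER_CUBIC)
y=cv2.resize(b[170:270,190:290,::-1],(400,400),interpolation=cv2.INTER_CUBIC)
cv2.imwrite("pics/s4.png",np.hstack([x,y]))
E
```

```text
[ 0.54627065 -0.08903631  0.27225795] [0.34071631 0.69083261 0.34674556]
```

View pics/s4.png

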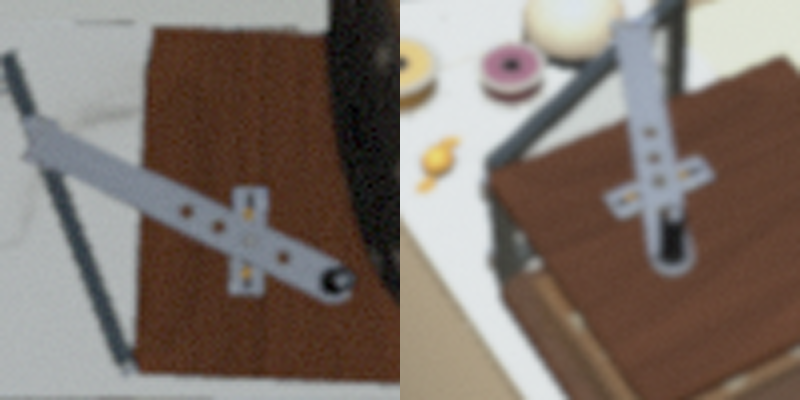

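```bash
cd .;python3 - <<'E'
from h import *
c=camera_model("top");a,d=snapshot("top")
for n,(x,y) in dict(bar60=(110,175),bar90=(160,200),bar_h23=(234,234),bar155=(268,250),bar175=(302,269),board=(200,330),board2=(200,100)).items():
    u,v=(x+.5)/4-.5+210,(y+.5)/4-.5+132
    print(n,dep(c,u,v,np.median(d[int(round(v))-1:int(round(v))+2,int(round(u))-1:int(round(u))+2])).round(4))
print(state()["t"],state()["wrist_force"].round(1));sign_off()
E
```

```text
bar60 [0.5433 0.2241 0.1376]
bar90 [0.5285 0.1931 0.1364]
bar_h23 [0.5084 0.1473 0.1367]
bar155 [0.4988 0.1264 0.1379]
bar175 [0.4875 0.1053 0.1373]
board [0.4493 0.1672 0.1308]
board2 [0.5924 0.1687 0.1297]
9.95 [-0.5  0.6  0.1]
the job is handed in; nothing more can be done
```

The door is held ajar by the stay: its third hole is over the pin and the bar lies flat. I handed the job in at 9.95 s.

I pinched the knob, lifted the bar clear of the pin and pushed until the door opened to about 0.42 rad (from the geometry, not measured). I then lowered it in 2–4 mm steps. It dropped over the pin on the first try, with no vertical resistance.

- **Pin takes the load:** before letting go I eased the knob back 2 mm. The horizontal push along y fell from 2.5 N to 0.4 N, so the pin was carrying the spring.
- **Holds by itself:** after the fingers let go and the arm moved away, the door stayed open. The last picture from above shows holes 1, 2 and 4 free and the pin in hole 3.
- **Bar flat:** the depth readings along the bar's top were 136–138 mm, against 137 mm expected.
- **Other things:** the spools and pralines seen in the last pictures had not moved. The price tent and card machine were out of view there. I never moved near the card machine, and the tent was clear in the earlier pictures.
- **Disagreement:** the two cameras differed by about 4 mm on positions. I used the scene camera, which matched the gripper.

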